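# Clamp a collimator barrel in the V-fixture

### The job

Take the collimator barrel from its black rest and lay it in the two V-stands of the clamp fixture, its collar beyond the stand on the side away from the robot and drawn up against that stand's outer face. Let go of it, then swing the clamp strap over it and press the strap down until its pad grips the barrel firmly and stays so by itself, without forcing it hard. Leave the attenuator, the loupe and the screwdriver where they are.

Things in the scene. Friction and masses are not known exactly. Their poses are not given: they have to be found in the camera images.
- barrel_center (a point): centre of the loose barrel: a dark steel cylinder, 30 mm diameter, 124 mm long, 0.15 to 0.31 kg. Its x axis runs along it towards the end with the collar. In the rest it lies level, axis 40 mm above the worktop; free to grasp from above across its diameter over the middle 50 mm (34 mm clear under the axis)
- barrel_collar (a point): point on the barrel's axis at the inner face of its collar, 46 mm from barrel_center along the barrel's +x; the collar is a ring 40 mm in diameter and 8 mm thick, from 46 to 54 mm from the centre
- rest: black storage rest, fixed: plate 100 x 56 x 6 mm with two 50 mm wide saddles, 8 mm thick, at x = +-34 mm, highest point 41 mm. Origin in the middle of its underside, x along the barrel lying in it
- fixture: aluminium clamp fixture, fixed; plate 124 (x) x 140 (y -100 to +40) x 10 mm, origin under vee at the worktop. x runs along the grooves away from the robot, y to the left, away from the hinge. Two stands with a 90 degree V, 16 mm thick, 62 mm wide, 49 mm high, centred at x -38 and +38 mm: 60 mm between them is free for fingers, down to the plate. Outer face of the far stand: x +46 mm
- vee (a point): point 48 mm above the worktop where barrel_center is when the barrel is fully seated in both V-stands with its collar touching the far stand, barrel x along this x. Axes as the fixture's: x along the grooves away from the robot, y away from the strap hinge, z up
- strap_hinge (a point): point on the strap's hinge axis, 62 mm above the worktop, 80 mm from vee along -y; axes as the fixture's, the hinge axis is x. The hinge bracket is 31 mm long along x, 18 mm wide along y and 70 mm high
- strap (a joint): angle of the clamp strap, rad: 0 when level over the barrel (along the fixture's +y), pi/2 upright, 2.55 to 2.9 at the start, folded away outward; about 0.14 to 0.31 when clamped. The hinge is stiff (0.5 N m of friction, 4 to 5 N at the tab): the strap stays where it is left, and keeps the pad pressed on the barrel once pressed down
- strap_tab (a point): centre of the strap's handle pin, 115 mm from the hinge axis: a round pin 12 mm in diameter through the strap, 28 mm long along the hinge axis; pinch it by its two ends, or press on it from above. The strap is a flat steel bar 18 mm wide, 8 mm thick, 126 mm long from the hinge. 8 to 14 N in all on the pin clamps well; above about 24 N the barrel is pinched with more than 30 N, which is too hard
- strap_pad (a point): point in the strap's middle plane, 80 mm from the hinge axis, where a black 13 mm pad screw passes through; its round tip sticks out 11 to 23 mm from here towards the barrel. How far differs each time and is not measured: that the pad meets the barrel must be felt, as the force at the tab then rises steeply above the 4 to 5 N of the hinge
- attenuator_center (a point): bystander, centre of the body of a small black attenuator block 24 x 68 x 29 mm with a round white dial; must stay in place
- loupe_center (a point): bystander, centre of a white folding loupe 30 x 34 x 16 mm; must stay in place
- driver_center (a point): bystander, centre of a precision screwdriver 14 x 145 x 14 mm near the front edge; must stay in place
Not all that is in view belongs to the job. Leave any purple look-alike of the part that bears barrel_center alone.

How it is judged (in metres and radians):
On the way:
1. the barrel lies in both V-stands, its collar against the outer face of the far stand, let go, while the strap is still open (x of barrel_collar in the frame of vee between 0.044 and 0.0485 m and y of barrel_center in the frame of vee between -0.002 and 0.002 m and z of barrel_center in the frame of vee between -0.002 and 0.002 m and angle between the x axis of barrel_center and the x axis of vee, either way round below 0.03 rad and contact force between the fingers and barrel below 0.1 N and value of joint strap above 1.2 rad), for 0.2 s.
At the end, for the whole second after the job is handed in: The barrel lies along the V-grooves in both stands (centre within 2 mm sideways and in height, axis within 0.03 rad), its collar no more than 2.5 mm from the outer face of the far stand, and the strap lies over it (joint under 0.4 rad) and by itself presses on it with more than 2.5 N (x of barrel_collar in the frame of vee between 0.044 and 0.0485 m and y of barrel_center in the frame of vee between -0.002 and 0.002 m and z of barrel_center in the frame of vee between -0.002 and 0.002 m and angle between the x axis of barrel_center and the x axis of vee, either way round below 0.03 rad and contact force between barrel and strap above 2.5 N and value of joint strap below 0.4 rad); the robot touches nothing.
It fails at once if the strap pinches the barrel with more than 30 N (contact force between barrel and strap above 30 N).
It fails at once if the attenuator is moved by more than 20 mm (distance of attenuator_center from where it was at the start of the episode above 0.02 m).
It fails at once if the loupe is moved by more than 20 mm (distance of loupe_center from where it was at the start of the episode above 0.02 m).
It fails at once if the screwdriver is moved by more than 20 mm (distance of driver_center from where it was at the start of the episode above 0.02 m).
It also fails if it takes over 64 s, if anything falls off the work surface, if the arm or the gripper's body presses on something with over 40 N, if the wrist force passes 120 N, or if a joint passes its speed limit or range.

### The arm

A 6-joint arm with a two-finger parallel gripper is mounted at the origin on a cart in front of the work surface, level with it; the furniture and walls round the work are solid. World frame = base frame: x ahead of the robot, y to its left, z up, the work surface at z = 0. Lengths are in mm, angles in rad, forces in N, time in s.
With the tool pointing down it reaches from about 400 to 925 mm from the base axis. Payload 3.4 kg.
Tool frame: the origin (TCP) lies midway between the tips of the shut fingers; the grasp point (between the pads) lies 19 mm behind it; z points along the fingers, y is the direction in which the jaws open and shut (so a half turn about z gives the same grasp; the last joint's range is limited). The gripper opens to 85 mm and grips with 20 to 120 N. Pads are 22 mm wide; open, the fingers measure 114 mm over their backs; the gripper's body (76 mm by 85 mm) begins 54 mm behind the grasp point. The pads swing forward as they close: fully open they stand 13 mm farther back than shut.
Start: joints at [-1.385, 0.307, 1.506, -0, 1.328, -0.073], TCP at [147.13, -555.863, 231.305] pointing down, gripper open.
Joint ranges: [-3.12, 3.12], [-1.05, 2.28], [0.14, 2.33], [-1.42, 4.57], [0.1, 2.73], [-2.68, 2.68]. Speed limits (rad/s): [2.57, 2.57, 3.14, 3.14, 3.14, 3.14].

### API

Orientations are given as a rotation vector (axis times angle).
In Python, from plant import env gives the robot as it stands.
- The arm moves only by the tool move_arm, never from a script. Its argument "moves" is a list of rows, each an object with "turn": the turn, a rotation vector about the tool's x, y, z in units of 6 degrees (1.0 is 6 degrees), a list of three; "linear": the shift along the tool's x, y, z in units of 60 mm (1.0 is 60 mm), a list of three; "gripper": the opening, from -1 (shut) to 1 (fully open), so that 0 is half open. A call has 1 to 10 rows; each row shifts and turns the pose as measured when the row begins, along the tool's axes as they then stand; what a row does not reach is not made up. A row lasts 1/8 s, in which the tool goes at most 62.5 mm and 10.7 degrees, less where a joint would pass 70% of its speed; a pose out of reach is approached as far as the arm can. A call is refused whole if a number of a shift passes 1 or a number of a turn 1, either way. A call with a gripper value outside its range is refused whole. The fingers move at their own pace and stop on an object; "grip_force" is the grip in N (left out, the last holds). Time passes only in rows, so rows that do not move let the fingers close. It gives the time, the measured TCP pose, the force and the opening at its end, in the units of the state.
- env.read_state(): the state, without advancing time (a new reading comes with each control period).
- env.grab_frame(name): name is "scene" or "top"; returns the picture (400x640x3 uint8, red, green, blue); there is no depth.
- env.camera_params(name): a dict with "fovy" (degrees; the focal length in pixels is half the picture's height over the tangent of half this angle, whatever the lens; pixels are square), "cx", "cy" (the principal point, pixels), "R" (3x3) and "t" (3): a world point X has camera coordinates R X + t. Camera axes: x right, y down, z forward; pixel columns grow to the right and rows downward; lengths in mm; the calibration is good to about 2 mm. A picture is of the moment at which its call begins. camera_params takes no time and is no camera call.
- env.sign_off(): hands the job in, once; it reports no verdict.
The state is a dict: "t": time; "joint_pos": joint angles; "dq": joint speeds; "joint_torque": joint torques, N m; "ee_pos": TCP position; "orientation": TCP orientation; "force": force on the tool from outside, world axes, zero at the start; "ft_torque": the same for the moment, N m; "finger_gap": opening from 0.0 (shut) to 1.0 (fully open).
Only numpy, scipy, OpenCV 4.12 (cv2) and the standard library are available. Lean on these libraries where they do the work, as an engineer would, in place of code of your own. Each camera call takes 0.05 s, during which the arm holds its last target. There are 200 camera calls.

## Working session

There is one attempt and no reset: what is moved stays moved. The work goes in short steps, Python scripts to look and compute and a tool call to move; the robot and the scene stay as the last step left them, time stands still between calls to the robot, and variables do not carry over. Pictures are saved under pics/ and viewed, about 8 in all and at most 12, crops included, and the job is handed in when it is done.

Besides the shell and the picture viewer there is one more tool, called after ">>>" as a command line: name --argument value ..., lists and objects as JSON in quotes. move_arm: Moves the arm, as the interface text tells. Its arguments: {"type":"object","properties":{"moves":{"type":"array"},"grip_force":{"type":"number"}},"required":["moves"]}

```bash
mkdir -p pics; ls; cat > h.py <<'E'
import numpy as np, cv2
from plant import env
def P(n):
    p=env.camera_params(n); f=200/np.tan(np.radians(p['fovy'])/2)
    return f,p['cx'],p['cy'],np.array(p['R']),np.array(p['t'])
def ray(n,u,v):
    f,cx,cy,R,t=P(n); return -R.T@t, R.T@np.array([(u-cx)/f,(v-cy)/f,1])
def onz(n,u,v,z):
    c,d=ray(n,u,v); return c+d*(z-c[2])/d[2]
def proj(n,X):
    f,cx,cy,R,t=P(n); q=R@np.array(X,float)+t; return cx+f*q[0]/q[2],cy+f*q[1]/q[2]
def save(n,fn,crop=None,k=1):
    im=env.grab_frame(n); np.save('pics/'+fn+'.npy',im)
    if crop: a,b,c,d=crop; im=im[b:d,a:c]
    im=cv2.resize(im,None,fx=k,fy=k,interpolation=cv2.INTER_CUBIC)
    cv2.imwrite('pics/'+fn+'.png',im[:,:,::-1])
E
python3 - <<'E'
from h import *
for n in('scene','top'):
    save(n,n+'0'); print(n,env.camera_params(n))
    c=ray(n,320,200)[0]; print(c)
print(env.read_state())
E
```

```text
pics
scene {'fovy': 49.77507221408965, 'cx': 319.354378142779, 'cy': 205.06949543776236, 'R': array([[-0.87500691, -0.48397063,  0.01163329],
       [-0.22152604,  0.37891556, -0.89852613],
       [ 0.43045222, -0.78879365, -0.43876583]]), 't': array([ 499.06409126,  156.46902022, 1250.62300147])}
[ -66.98696114 1168.72730276  683.51638759]
top {'fovy': 50.87074143415968, 'cx': 323.3774259849299, 'cy': 196.17106523102055, 'R': array([[ 0.01538095, -0.99975866,  0.01568588],
       [-0.99257135, -0.01716016, -0.12044768],
       [ 0.12068778, -0.01371675, -0.99259574]]), 't': array([  22.48484736,  548.03220788, 1433.66774143])}
[ 370.58905056   51.54901244 1488.70901018]
{'t': 0.1, 'joint_pos': array([-1.38546345e+00,  3.07530871e-01,  1.50753045e+00,  2.63685806e-05,
        1.32841292e+00, -7.35006615e-02]), 'dq': array([ 1.32217359e-05, -6.39223150e-04, -2.91548463e-03,  2.23847942e-03,
       -1.83108658e-03, -8.99463250e-07]), 'joint_torque': array([ 1.72490386e-04, -4.58529282e+01, -2.52607888e+01, -1.83994193e-04,
        5.59743930e-03, -1.19809246e-05]), 'ee_pos': array([ 147.04330275, -555.23749714,  230.45908012]), 'orientation': array([-3.11345748e+00, -4.05188262e-01,  1.24968278e-04]), 'force': array([-0.0204101 , -0.56204584,  0.42676931]), 'ft_torque': array([-0.00262522,  0.0428809 , -0.00928827]), 'finger_gap': 0.9994643648748399}
```

View pics/top0.png

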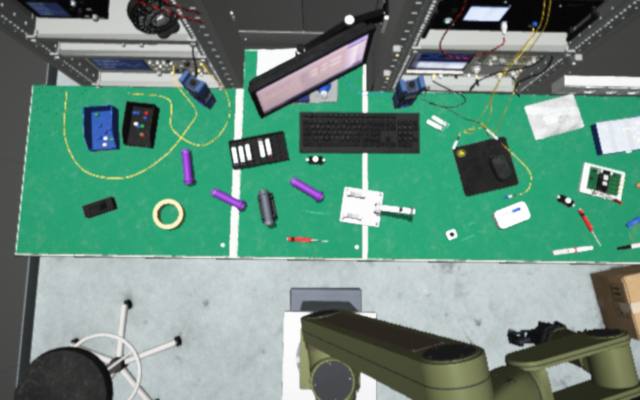

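View pics/scene0.png

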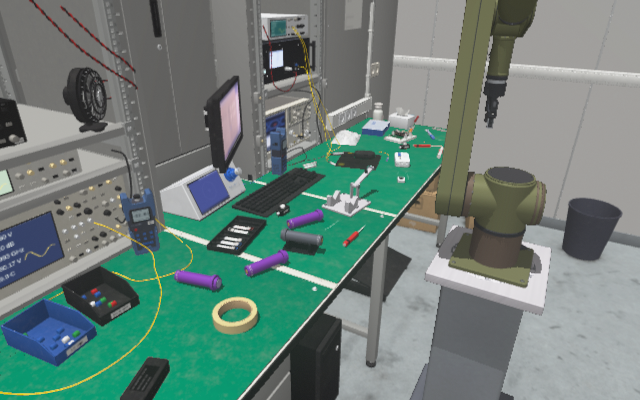

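The top view shows a dark barrel at (267,208) on its rest. The purple look-alikes are at (229,200), (307,189) and (188,167); the dark attenuator is at (99,207). The aluminium fixture is at (362,207) with its strap folded out to (410,211). I choose the dark one and check it in a close crop.

```bash
python3 - <<'E'
from h import *
a=np.load('pics/top0.npy')[172:252,240:430]; b=np.load('pics/scene0.npy')[155:265,260:400]
a=cv2.resize(a,(798,336),interpolation=cv2.INTER_CUBIC); 
cv2.imwrite('pics/c1.png',a[:,:,::-1])
b=cv2.resize(b,None,fx=5,fy=5,interpolation=cv2.INTER_CUBIC); cv2.imwrite('pics/c2.png',b[:,:,::-1])
E
```

```text
(no output)
```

View pics/c1.png

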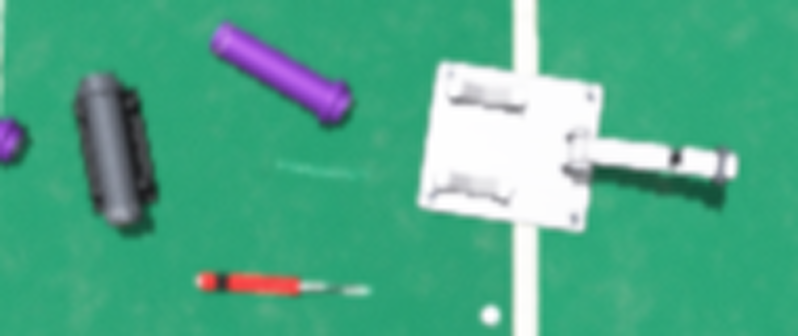

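View pics/c2.png

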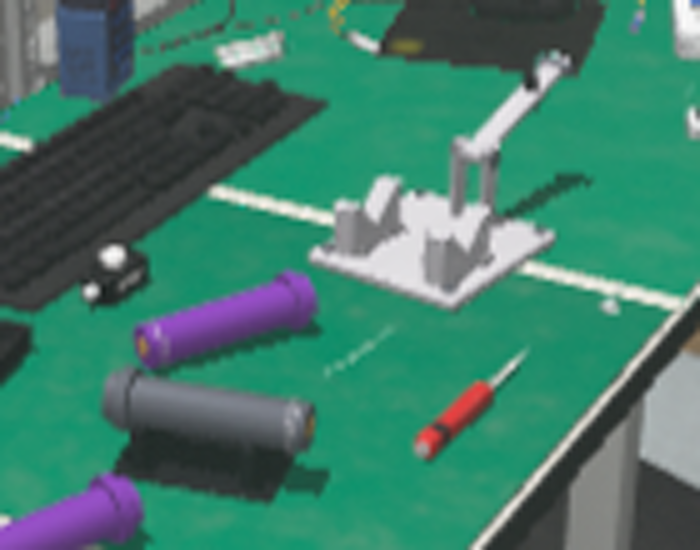

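The crops confirm a steel-grey barrel whose collar is at the far end, (97,78) in the first crop. The strap is folded outward.

```bash
python3 - <<'E'
from h import *
T=lambda u,v:(240+(u+.5)/4.2-.5,172+(v+.5)/4.2-.5)
pl=[onz('top',*T(*p),10)[:2] for p in [(440,62),(603,87),(585,232),(419,207)]]
pl=np.array(pl); print(pl.round(1)); e=np.roll(pl,-1,0)-pl; print(np.linalg.norm(e,axis=1).round(1), np.degrees(np.arctan2(e[:,1],e[:,0])).round(1))
c=pl.mean(0)
# yaw: edges 0/2 run along -y ; edges 1 -x, 3 +x
yx=[np.arctan2(e[3,1],e[3,0]),np.arctan2(-e[1,1],-e[1,0]),np.arctan2(e[0,0],-e[0,1]),np.arctan2(-e[2,0],e[2,1])]
print(np.degrees(yx)); a=np.mean(yx)
ux=np.array([np.cos(a),np.sin(a)]);uy=np.array([-ux[1],ux[0]]); print('vee',c+30*uy,a)
# barrel: mask
im=np.load('pics/top0.npy').astype(int); hsv=cv2.cvtColor(im.astype(np.uint8),cv2.COLOR_RGB2HSV)
sub=hsv[180:235,250:285]; m=((sub[...,1]<70)&(sub[...,2]>62)&(sub[...,2]<170)).astype(np.uint8)
n,l,s,cc=cv2.connectedComponentsWithStats(m); i=1+s[1:,4].argmax(); pts=np.argwhere(l==i)[:,::-1].astype(np.float32)+[250,180]
r=cv2.minAreaRect(pts.astype(np.float32)); print(s[i],r)
bx=cv2.boxPoints(r); print(np.array([onz('top',*p,45)[:2] for p in bx]).round(1))
for p in [(97,78),(125,222),(97,110),(120,205)]: print(onz('top',*T(*p),45).round(1))
S=lambda u,v:(260+(u+.5)/5-.5,155+(v+.5)/5-.5)
for p in [(118,400),(303,425)]: print('scene',onz('scene',*S(*p),40).round(1))
# plate corners scene
for p in [(310,253),(455,305),(553,237)]: print('sp',onz('scene',*S(*p),10).round(1))
E
```

```text
[[ 586.7  -43. ]
 [ 567.8 -181.3]
 [ 445.  -165.9]
 [ 463.7  -26.6]]
[139.5 123.7 140.6 124.2] [-97.8 172.9  82.4  -7.6]
[-7.61961419 -7.11766346 -7.79861862 -7.62995504]
vee [519.74024683 -74.45672831] -0.13162335676813963
[  8  10  16  36 335] ((265.01556396484375, 207.49700927734375), (35.882469177246094, 10.166171073913574), 79.04593658447266)
[[560.7 262.6]
 [568.  228.4]
 [446.7 201.2]
 [439.5 235.1]]
[563.3 241.6  45. ]
[445.3 215.   45. ]
[536.8 240.7  45. ]
[459.1 219.5  45. ]
scene [560.3 241.6  40. ]
scene [450.9 211.9  40. ]
sp [586.4 -45.2  10. ]
sp [462.6 -24.3  10. ]
sp [ 446.9 -157.3   10. ]
```

```bash
cat >> h.py <<'E'
from scipy.spatial.transform import Rotation as Ro
def go(*wps):
    """wps: (x,y,z,yaw of tool x in rad). prints total shift (tool axes, 60mm units) and turn (6deg units)"""
    s=env.read_state(); p=np.array(s['ee_pos']); R=Ro.from_rotvec(s['orientation'])
    print('t',round(s['t'],2),'p',p.round(1),'yaw',round(float(np.arctan2(*R.as_matrix()[1::-1,0])),4),'F',np.round(s['force'],1),'gap',round(s['finger_gap'],3))
    for w in wps:
        Rt=Ro.from_euler('z',w[3])*Ro.from_rotvec([np.pi,0,0])
        d=R.inv().apply(np.array(w[:3])-p)/60; tu=(R.inv()*Rt).as_rotvec()/np.radians(6)
        print(w,'lin',d.round(3),'turn',tu.round(3)); p=np.array(w[:3],float); R=Rt
B=(505,228.5); BY=0.222; V=(519.7,-74.5); VY=-0.1316
E
python3 - <<'E'
from h import *
go((430,-250,230,BY),(505,228.5,150,BY),(505,228.5,18,BY))
E
```

```text
t 0.1 p [ 147.  -555.2  230.5] yaw 0.2588 F [-0.  -0.6  0.4] gap 0.999
(430, -250, 230, 0.222) lin [ 5.861 -3.711  0.016] turn [-0.018 -0.001  0.352]
(505, 228.5, 150, 0.222) lin [ 2.975 -7.504  1.333] turn [0. 0. 0.]
(505, 228.5, 18, 0.222) lin [ 0.  -0.   2.2] turn [0. 0. 0.]
```

>>> move_arm --moves '[{"turn":[0,0,0.35],"linear":[0.73,-0.46,0],"gripper":1},{"turn":[0,0,0],"linear":[0.73,-0.46,0],"gripper":1},{"turn":[0,0,0],"linear":[0.73,-0.46,0],"gripper":1},{"turn":[0,0,0],"linear":[0.73,-0.46,0],"gripper":1},{"turn":[0,0,0],"linear":[0.73,-0.46,0],"gripper":1},{"turn":[0,0,0],"linear":[0.73,-0.46,0],"gripper":1},{"turn":[0,0,0],"linear":[0.73,-0.46,0],"gripper":1},{"turn":[0,0,0],"linear":[0.73,-0.46,0],"gripper":1}]'

```text
t: 1.1
ee_pos: [444.8, -255.9, 227.5]
orientation: [-3.119, -0.332, 0.004]
force: [0.4, -0.9, 0.3]
finger_gap: 1.0
```

```bash
python3 - <<'E'
from h import *
go((505,228.5,150,BY),(505,228.5,18,BY))
E
```

```text
t 1.1 p [ 444.8 -255.9  227.5] yaw 0.2122 F [ 0.4 -0.9  0.3] gap 1.0
(505, 228.5, 150, 0.222) lin [ 2.684 -7.674  1.326] turn [-0.049  0.017 -0.093]
(505, 228.5, 18, 0.222) lin [ 0.  -0.   2.2] turn [0. 0. 0.]
```

>>> move_arm --moves '[{"turn":[-0.05,0.02,-0.09],"linear":[0.3,-0.85,0.1],"gripper":1},{"turn":[0,0,0],"linear":[0.3,-0.85,0.1],"gripper":1},{"turn":[0,0,0],"linear":[0.3,-0.85,0.1],"gripper":1},{"turn":[0,0,0],"linear":[0.3,-0.85,0.15],"gripper":1},{"turn":[0,0,0],"linear":[0.3,-0.85,0.15],"gripper":1},{"turn":[0,0,0],"linear":[0.3,-0.85,0.15],"gripper":1},{"turn":[0,0,0],"linear":[0.3,-0.85,0.15],"gripper":1},{"turn":[0,0,0],"linear":[0.3,-0.85,0.15],"gripper":1},{"turn":[0,0,0],"linear":[0.28,-0.85,0.15],"gripper":1}]'

```text
t: 2.22
ee_pos: [503.9, 241.7, 151.6]
orientation: [3.12, 0.348, 0.003]
force: [1.0, -0.2, -0.0]
finger_gap: 1.0
```

```bash
python3 - <<'E'
from h import *
go((505,228.5,60,BY),(505,228.5,18,BY))
save('scene','s2',(240,130,420,265),4.4)
E
```

```text
t 2.23 p [503.9 241.7 151.6] yaw 0.2219 F [ 1.  -0.2 -0. ] gap 1.0
(505, 228.5, 60, 0.222) lin [-0.034  0.216  1.528] turn [ 0.022 -0.015 -0.   ]
(505, 228.5, 18, 0.222) lin [ 0.  -0.   0.7] turn [0. 0. 0.]
```

View pics/s2.png

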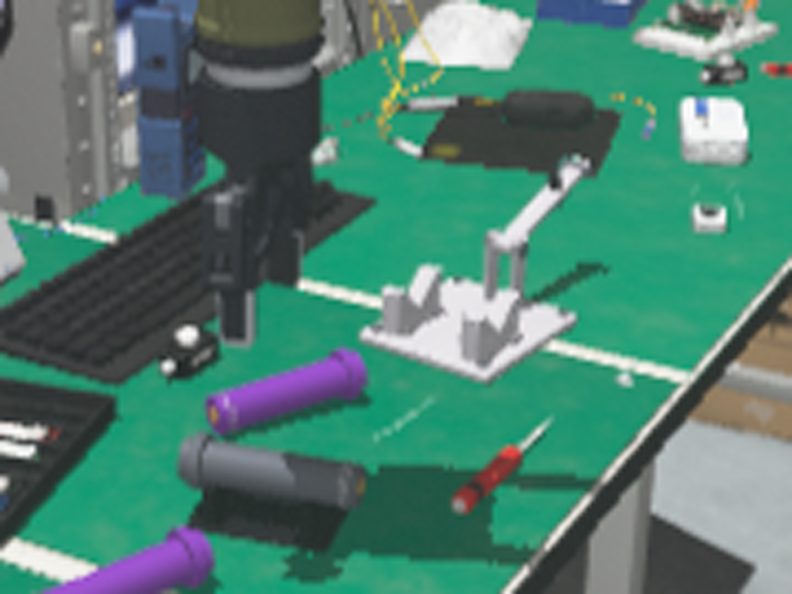

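The gripper hangs over the barrel (crop (270,480)), and the purple parts beside it are clear. Descending.

>>> move_arm --moves '[{"turn":[0,0,0],"linear":[-0.03,0.22,0.3],"gripper":1},{"turn":[0,0,0],"linear":[0,0,0.6],"gripper":1},{"turn":[0,0,0],"linear":[0,0,0.6],"gripper":1},{"turn":[0,0,0],"linear":[0,0,0],"gripper":1}]'

```text
t: 2.78
ee_pos: [505.3, 238.3, 57.4]
orientation: [-3.117, -0.36, -0.003]
force: [0.2, 0.2, -0.4]
finger_gap: 0.999
```

```bash
python3 - <<'E'
from h import *
go((505,228.5,18,BY))
E
```

```text
t 2.77 p [505.3 238.3  57.4] yaw 0.2301 F [ 0.2  0.2 -0.4] gap 0.999
(505, 228.5, 18, 0.222) lin [-0.043  0.16   0.655] turn [-0.034 -0.021  0.078]
```

>>> move_arm --moves '[{"turn":[-0.03,-0.02,0.08],"linear":[-0.04,0.16,0.1],"gripper":1},{"turn":[0,0,0],"linear":[0,0,0.3],"gripper":1},{"turn":[0,0,0],"linear":[0,0,0.26],"gripper":1},{"turn":[0,0,0],"linear":[0,0,0],"gripper":1}]'

```text
t: 3.28
ee_pos: [508.3, 227.2, 20.4]
orientation: [-3.122, -0.345, -0.01]
force: [0.3, 0.1, 0.1]
finger_gap: 1.002
```

```bash
python3 - <<'E'
from h import *
go((505,228.5,18,BY))
E
```

```text
t 3.27 p [508.3 227.2  20.4] yaw 0.2202 F [0.3 0.1 0.1] gap 1.002
(505, 228.5, 18, 0.222) lin [-0.049 -0.032  0.039] turn [-0.003 -0.061 -0.018]
```

>>> move_arm --moves '[{"turn":[0,-0.06,0],"linear":[-0.05,-0.03,0.04],"gripper":1},{"turn":[0,0,0],"linear":[0,0,0],"gripper":0},{"turn":[0,0,0],"linear":[0,0,0],"gripper":-0.2},{"turn":[0,0,0],"linear":[0,0,0],"gripper":-1},{"turn":[0,0,0],"linear":[0,0,0],"gripper":-1},{"turn":[0,0,0],"linear":[0,0,0],"gripper":-1}]' --grip_force 25

```text
t: 4.03
ee_pos: [506.6, 226.8, 20.2]
orientation: [3.12, 0.347, 0.006]
force: [-0.3, 1.3, -1.4]
finger_gap: 0.342
```

```bash
python3 - <<'E'
from h import *
go((505,228.5,18,BY))
print(env.read_state()['ft_torque'])
E
```

```text
t 4.03 p [506.6 226.8  20.2] yaw 0.2218 F [-0.3  1.3 -1.4] gap 0.342
(505, 228.5, 18, 0.222) lin [-0.02  -0.034  0.037] turn [ 0.026 -0.031 -0.002]
[0.18385355 0.01083414 0.02555683]
```

>>> move_arm --moves '[{"turn":[0,0,0],"linear":[0,0,0],"gripper":-1},{"turn":[0,0,0],"linear":[0,0,-0.3],"gripper":-1},{"turn":[0,0,0],"linear":[0,0,-0.6],"gripper":-1},{"turn":[0,0,0],"linear":[0,0,-0.8],"gripper":-1},{"turn":[0,0,0],"linear":[0,0,-0.4],"gripper":-1},{"turn":[0,0,0],"linear":[0,0,0],"gripper":-1}]' --grip_force 60

```text
t: 4.78
ee_pos: [504.1, 228.1, 147.4]
orientation: [3.121, 0.348, -0.003]
force: [0.4, -0.3, -2.3]
finger_gap: 0.334
```

```bash
python3 - <<'E'
from h import *
ux=np.array([np.cos(VY),np.sin(VY)]); v=np.array(V)+10*ux
go((*v,140,VY),(*v,60,VY))
E
```

```text
t 4.78 p [504.1 228.1 147.4] yaw 0.2222 F [ 0.4 -0.3 -2.3] gap 0.334
(np.float64(529.6135320997614), np.float64(-75.81220475041066), 140, -0.1316) lin [-0.701  5.034  0.13 ] turn [0.015 0.019 3.379]
(np.float64(529.6135320997614), np.float64(-75.81220475041066), 60, -0.1316) lin [ 0.    -0.     1.333] turn [0. 0. 0.]
```

>>> move_arm --moves '[{"turn":[0,0,0.85],"linear":[0,0.2,0],"gripper":-1},{"turn":[0,0,0.85],"linear":[0,0.4,0],"gripper":-1},{"turn":[0,0,0.85],"linear":[0,0.5,0],"gripper":-1},{"turn":[0,0,0.83],"linear":[0,0.5,0],"gripper":-1},{"turn":[0,0,0],"linear":[0,0.5,0],"gripper":-1},{"turn":[0,0,0],"linear":[0,0.5,0],"gripper":-1},{"turn":[0,0,0],"linear":[0,0.3,0],"gripper":-1},{"turn":[0,0,0],"linear":[0,0,0],"gripper":-1}]'

```text
t: 5.78
ee_pos: [490.5, 51.6, 135.2]
orientation: [3.13, -0.221, -0.033]
force: [0.0, -0.1, -0.6]
finger_gap: 0.336
```

```bash
python3 - <<'E'
from h import *
ux=np.array([np.cos(VY),np.sin(VY)]); v=np.array(V)+10*ux
go((*v,140,VY),(*v,60,VY))
E
```

```text
t 5.78 p [490.5  51.6 135.2] yaw -0.1413 F [ 0.  -0.1 -0.6] gap 0.336
(np.float64(529.6135320997614), np.float64(-75.81220475041066), 140, -0.1316) lin [ 0.942  2.012 -0.09 ] turn [ 0.046  0.2   -0.092]
(np.float64(529.6135320997614), np.float64(-75.81220475041066), 60, -0.1316) lin [ 0.    -0.     1.333] turn [0. 0. 0.]
```

>>> move_arm --moves '[{"turn":[0.05,0.2,-0.09],"linear":[0.2,0.4,-0.09],"gripper":-1},{"turn":[0,0,0],"linear":[0.3,0.6,0],"gripper":-1},{"turn":[0,0,0],"linear":[0.3,0.6,0],"gripper":-1},{"turn":[0,0,0],"linear":[0.15,0.35,0],"gripper":-1},{"turn":[0,0,0],"linear":[0,0,0],"gripper":-1}]'

```text
t: 6.4
ee_pos: [534.1, -69.9, 138.0]
orientation: [-3.13, 0.201, 0.001]
force: [0.4, 1.2, -1.6]
finger_gap: 0.33
```

```bash
python3 - <<'E'
from h import *
ux=np.array([np.cos(VY),np.sin(VY)]); v=np.array(V)+10*ux
go((*v,140,VY),(*v,60,VY))
E
```

```text
t 6.4 p [534.1 -69.9 138. ] yaw -0.1281 F [ 0.4  1.2 -1.6] gap 0.33
(np.float64(529.6135320997614), np.float64(-75.81220475041066), 140, -0.1316) lin [-0.061  0.107 -0.035] turn [-0.046  0.008  0.033]
(np.float64(529.6135320997614), np.float64(-75.81220475041066), 60, -0.1316) lin [ 0.    -0.     1.333] turn [0. 0. 0.]
```

>>> move_arm --moves '[{"turn":[-0.05,0,0.03],"linear":[-0.06,0.11,0.1],"gripper":-1},{"turn":[0,0,0],"linear":[0,0,0.5],"gripper":-1},{"turn":[0,0,0],"linear":[0,0,0.5],"gripper":-1},{"turn":[0,0,0],"linear":[0,0,0.15],"gripper":-1},{"turn":[0,0,0],"linear":[0,0,0],"gripper":-1}]'

```text
t: 7.02
ee_pos: [527.2, -70.9, 60.2]
orientation: [-3.134, 0.199, 0.005]
force: [0.2, 0.6, -2.0]
finger_gap: 0.335
```

```bash
python3 - <<'E'
from h import *
ux=np.array([np.cos(VY),np.sin(VY)]); v=np.array(V)+10*ux
go((*v,60,VY))
save('scene','s3',(300,150,400,230),7)
E
```

```text
t 7.03 p [527.2 -70.9  60.2] yaw -0.1269 F [ 0.2  0.6 -2. ] gap 0.335
(np.float64(529.6135320997614), np.float64(-75.81220475041066), 60, -0.1316) lin [0.05  0.077 0.003] turn [-0.01   0.03   0.044]
```

View pics/s3.png

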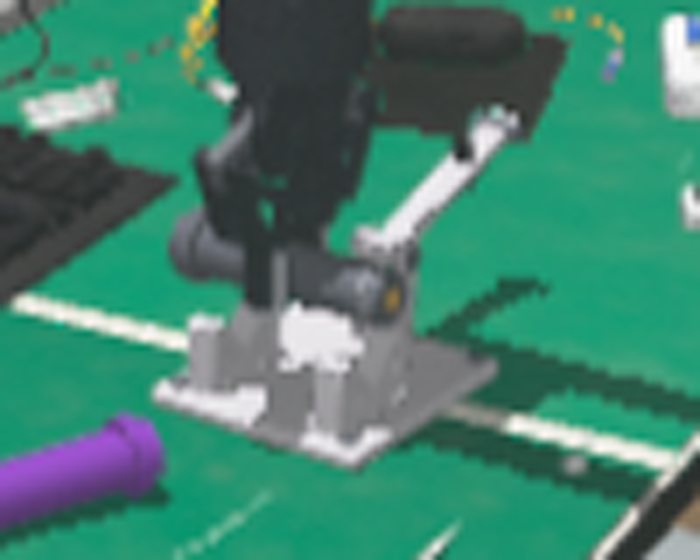

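The barrel is held over the stands, near end at crop (393,298) and collar at (190,243); I check how far it sits along the grip.

```bash
python3 - <<'E'
from h import *
S=lambda u,v:(300+(u+.5)/7-.5,150+(v+.5)/7-.5)
p=env.read_state()['ee_pos']; a=-.127; ux=np.array([np.cos(a),np.sin(a)])
for q in [(393,298)]:
    w=onz('scene',*S(*q),80); print(w, (w[:2]-p[:2])@ux, (w[:2]-p[:2])@[-ux[1],ux[0]])
for x in(-62,46,54,62):
    for z in (80,): 
        u,v=proj('scene',[*(p[:2]+x*ux),z]); print(x,(u-300)*7,(v-150)*7)
# stand far outer face top corners
f=np.array([np.cos(VY),np.sin(VY)]);g=np.array([-f[1],f[0]])
for x,y in((46,31),(46,-31),(30,31),(-46,31),(-30,31)):
    u,v=proj('scene',[*(np.array(V)+x*f+y*g),49]); print('st',x,y,(u-300)*7,(v-150)*7)
E
```

```text
[466.68482876 -66.63933682  80.        ] -60.812526418994146 -3.444406550182227
-62 388.3258851143411 297.9274517830783
46 206.22470200085138 243.89524891289346
54 193.27564909894573 240.05306710270443
62 180.39789071205752 236.2320394642409
st 46 31 186.39518550843258 320.5637471357868
st 46 -31 256.3103423032326 280.83038357003863
st 30 31 212.47421197158775 328.8385566143422
st -46 31 340.47520902157254 369.45295091123785
st -30 31 312.9456892018216 360.71790354026336
```

>>> move_arm --moves '[{"turn":[0,0.03,0.04],"linear":[0.05,0.08,0],"gripper":-1},{"turn":[0,0,0],"linear":[0,0,0.15],"gripper":-1},{"turn":[0,0,0],"linear":[0,0,0.15],"gripper":-1},{"turn":[0,0,0],"linear":[0,0,0],"gripper":-1}]'

```text
t: 7.58
ee_pos: [532.1, -76.8, 44.0]
orientation: [-3.135, 0.206, -0.01]
force: [0.1, 0.1, -1.7]
finger_gap: 0.328
```

```bash
python3 - <<'E'
from h import *
ux=np.array([np.cos(VY),np.sin(VY)]); v=np.array(V)+10*ux
go((*v,28.2,VY))
E
```

```text
t 7.58 p [532.1 -76.8  44. ] yaw -0.1314 F [ 0.1  0.1 -1.7] gap 0.328
(np.float64(529.6135320997614), np.float64(-75.81220475041066), 28.2, -0.1316) lin [-0.046 -0.011  0.262] turn [-0.005 -0.06   0.002]
```

>>> move_arm --moves '[{"turn":[0,-0.06,0],"linear":[-0.03,-0.01,0.08],"gripper":-1},{"turn":[0,0,0],"linear":[0,0,0.08],"gripper":-1},{"turn":[0,0,0],"linear":[0,0,0.04],"gripper":-1},{"turn":[0,0,0],"linear":[0,0,0],"gripper":-1}]'

```text
t: 8.07
ee_pos: [530.3, -75.9, 30.9]
orientation: [-3.134, 0.207, 0.001]
force: [-0.3, -1.0, -2.0]
finger_gap: 0.332
```

```bash
python3 - <<'E'
from h import *
ux=np.array([np.cos(VY),np.sin(VY)]); v=np.array(V)+10*ux
go((*v,28.2,VY))
print(env.read_state()['ft_torque'])
E
```

```text
t 8.07 p [530.3 -75.9  30.9] yaw -0.1316 F [-0.3 -1.  -2. ] gap 0.332
(np.float64(529.6135320997614), np.float64(-75.81220475041066), 28.2, -0.1316) lin [-0.011 -0.001  0.045] turn [-0.006  0.008 -0.   ]
[-0.03030942  0.00137516  0.01925145]
```

>>> move_arm --moves '[{"turn":[0,0,0],"linear":[0,0,0.03],"gripper":-1},{"turn":[0,0,0],"linear":[0,0,0.02],"gripper":-1},{"turn":[0,0,0],"linear":[0,0,0],"gripper":-1}]'

```text
t: 8.45
ee_pos: [530.9, -76.9, 29.4]
orientation: [3.134, -0.205, 0.002]
force: [-0.1, 0.4, -1.5]
finger_gap: 0.331
```

```bash
python3 - <<'E'
from h import *
ux=np.array([np.cos(VY),np.sin(VY)]); v=np.array(V)+0*ux
go((*v,28.2,VY))
print(env.read_state()['ft_torque'])
E
```

```text
t 8.45 p [530.9 -76.9  29.4] yaw -0.1309 F [-0.1  0.4 -1.5] gap 0.331
(np.float64(519.7), np.float64(-74.5), 28.2, -0.1316) lin [-0.19  -0.016  0.021] turn [ 0.009 -0.011  0.007]
[-0.017996    0.04602302  0.067359  ]
```

>>> move_arm --moves '[{"turn":[0,0,0],"linear":[0,0,0.025],"gripper":-1},{"turn":[0,0,0],"linear":[0,0,0.025],"gripper":-1},{"turn":[0,0,0],"linear":[0,0,0],"gripper":-1}]'

```text
t: 8.82
ee_pos: [531.4, -77.9, 28.5]
orientation: [3.132, -0.205, 0.005]
force: [-0.0, -0.6, -2.6]
finger_gap: 0.334
```

```bash
python3 - <<'E'
from h import *
ux=np.array([np.cos(VY),np.sin(VY)]); v=np.array(V)+0*ux
go((*v,28.2,VY))
print(env.read_state()['ft_torque'])
E
```

```text
t 8.82 p [531.4 -77.9  28.5] yaw -0.1305 F [-0.  -0.6 -2.6] gap 0.334
(np.float64(519.7), np.float64(-74.5), 28.2, -0.1316) lin [-0.201 -0.031  0.004] turn [ 0.023 -0.033  0.01 ]
[-0.04412714 -0.01466237 -0.03871981]
```

>>> move_arm --moves '[{"turn":[0.02,-0.03,0],"linear":[0,-0.03,0.025],"gripper":-1},{"turn":[0,0,0],"linear":[0,0,0.025],"gripper":-1},{"turn":[0,0,0],"linear":[0,0,0],"gripper":-1}]'

```text
t: 9.2
ee_pos: [531.4, -77.9, 28.5]
orientation: [3.132, -0.204, 0.002]
force: [-1.3, 0.1, -2.2]
finger_gap: 0.332
```

```bash
python3 - <<'E'
from h import *
ux=np.array([np.cos(VY),np.sin(VY)]); v=np.array(V)+0*ux
go((*v,28.2,VY))
print(env.read_state()['ft_torque'])
E
```

```text
t 9.2 p [531.4 -77.9  28.5] yaw -0.1298 F [-1.3  0.1 -2.2] gap 0.332
(np.float64(519.7), np.float64(-74.5), 28.2, -0.1316) lin [-0.201 -0.031  0.005] turn [ 0.031 -0.014  0.017]
[ 0.04797235  0.00945555 -0.02636331]
```

>>> move_arm --moves '[{"turn":[0,0,0],"linear":[0,-0.04,0.06],"gripper":-1},{"turn":[0,0,0],"linear":[0,0,0],"gripper":-1}]'

```text
t: 9.45
ee_pos: [531.8, -78.2, 28.7]
orientation: [3.127, -0.2, 0.005]
force: [-0.4, 0.2, -1.8]
finger_gap: 0.33
```

```bash
python3 - <<'E'
from h import *
ux=np.array([np.cos(VY),np.sin(VY)]); v=np.array(V)+0*ux
go((*v,28.2,VY))
print(env.read_state()['ft_torque'])
E
```

```text
t 9.45 p [531.8 -78.2  28.7] yaw -0.128 F [-0.4  0.2 -1.8] gap 0.33
(np.float64(519.7), np.float64(-74.5), 28.2, -0.1316) lin [-0.208 -0.035  0.008] turn [ 0.075 -0.034  0.034]
[ 0.02050133 -0.02523256 -0.02153902]
```

>>> move_arm --moves '[{"turn":[0,0,0],"linear":[0,0,0.05],"gripper":-1}]'

```text
t: 9.57
ee_pos: [532.4, -78.2, 27.9]
orientation: [3.127, -0.201, 0.007]
force: [-9.7, 1.8, 40.0]
finger_gap: 0.333
```

```bash
python3 - <<'E'
from h import *
ux=np.array([np.cos(VY),np.sin(VY)]); v=np.array(V)+0*ux
go((*v,28.2,VY))
print(env.read_state()['ft_torque'])
save('scene','s4',(300,150,400,230),7)
E
```

```text
t 9.57 p [532.4 -78.2  27.9] yaw -0.1285 F [-9.7  1.8 40. ] gap 0.333
(np.float64(519.7), np.float64(-74.5), 28.2, -0.1316) lin [-0.217 -0.033 -0.006] turn [ 0.074 -0.049  0.03 ]
[ 0.1928916   1.37051387 -0.10778051]
```

View pics/s4.png

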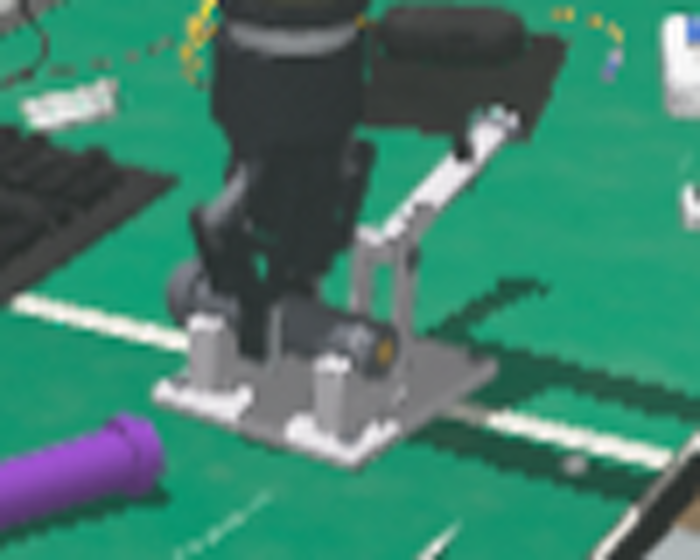

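Seated in both Vs: 40 N under a 3 mm push, about 2 mm sideways of my estimate. Next I draw the collar up.

>>> move_arm --moves '[{"turn":[0,0,0],"linear":[0,0,0],"gripper":-1},{"turn":[0,0,0],"linear":[-0.05,0,0],"gripper":-1},{"turn":[0,0,0],"linear":[-0.05,0,0],"gripper":-1}]'

```text
t: 10.0
ee_pos: [529.8, -77.6, 28.4]
orientation: [3.126, -0.201, 0.018]
force: [3.7, -0.5, 1.7]
finger_gap: 0.332
```

```bash
python3 - <<'E'
from h import *
go((*V,28.2,VY))
E
```

```text
t 10.0 p [529.8 -77.6  28.4] yaw -0.1284 F [ 3.7 -0.5  1.7] gap 0.332
(519.7, -74.5, 28.2, -0.1316) lin [-0.173 -0.03   0.001] turn [ 0.076 -0.114  0.031]
```

>>> move_arm --moves '[{"turn":[0,0,0],"linear":[-0.06,0,0],"gripper":-1},{"turn":[0,0,0],"linear":[-0.06,0,0],"gripper":-1}]'

```text
t: 10.25
ee_pos: [524.7, -77.0, 28.4]
orientation: [3.126, -0.201, 0.024]
force: [4.0, 0.1, 1.9]
finger_gap: 0.332
```

>>> move_arm --moves '[{"turn":[0,0,0],"linear":[-0.05,0,0],"gripper":-1}]'

```text
t: 10.38
ee_pos: [522.0, -76.6, 28.4]
orientation: [3.126, -0.201, 0.026]
force: [6.7, -1.2, 0.6]
finger_gap: 0.332
```

>>> move_arm --moves '[{"turn":[0,0,0],"linear":[-0.03,0,0],"gripper":-1}]'

```text
t: 10.5
ee_pos: [522.1, -76.6, 28.5]
orientation: [3.126, -0.201, 0.032]
force: [8.4, -0.4, -2.7]
finger_gap: 0.333
```

>>> move_arm --moves '[{"turn":[0,0,0],"linear":[-0.03,0,0],"gripper":-1}]'

```text
t: 10.62
ee_pos: [522.1, -76.6, 28.5]
orientation: [3.125, -0.201, 0.037]
force: [6.8, -1.0, -1.6]
finger_gap: 0.335
```

>>> move_arm --moves '[{"turn":[0,0,0],"linear":[-0.04,0,0],"gripper":-1}]'

```text
t: 10.75
ee_pos: [522.2, -76.7, 28.7]
orientation: [3.125, -0.202, 0.045]
force: [8.7, -0.0, -2.8]
finger_gap: 0.332
```

Collar contact at x 522: the advance stopped and the force held at 7–8 N. Levelling the tool, then letting go.

```bash
python3 - <<'E'
from h import *
p=env.read_state()['ee_pos']; go((*p,VY))
E
```

```text
t 10.75 p [522.2 -76.7  28.7] yaw -0.129 F [ 8.7 -0.  -2.8] gap 0.332
(np.float64(522.2109421803058), np.float64(-76.66400939046457), np.float64(28.691664471135265), -0.1316) lin [0. 0. 0.] turn [ 0.076 -0.278  0.024]
```

>>> move_arm --moves '[{"turn":[0.05,-0.28,0.02],"linear":[-0.02,0,0.03],"gripper":-1},{"turn":[0,0,0],"linear":[-0.02,0,0.02],"gripper":-1}]'

```text
t: 11.0
ee_pos: [521.8, -76.6, 28.2]
orientation: [3.132, -0.206, 0.006]
force: [2.2, 0.3, 10.2]
finger_gap: 0.333
```

```bash
python3 - <<'E'
from h import *
p=env.read_state()['ee_pos']; go((*p,VY))
E
```

```text
t 11.0 p [521.8 -76.6  28.2] yaw -0.1313 F [ 2.2  0.3 10.2] gap 0.333
(np.float64(521.8336713079342), np.float64(-76.62263957911408), np.float64(28.171950967514796), -0.1316) lin [0. 0. 0.] turn [ 0.026 -0.037  0.002]
```

>>> move_arm --moves '[{"turn":[0,0,0],"linear":[0,0,0],"gripper":-1},{"turn":[0,0,0],"linear":[0,0,0],"gripper":0},{"turn":[0,0,0],"linear":[0,0,0],"gripper":0.5},{"turn":[0,0,0],"linear":[0,0,0],"gripper":0.5},{"turn":[0,0,0],"linear":[0,0,0],"gripper":0.5},{"turn":[0,0,0],"linear":[0,0,0],"gripper":0.5}]'

```text
t: 11.75
ee_pos: [515.2, -75.0, 26.0]
orientation: [3.134, -0.206, -0.013]
force: [0.4, 0.0, -0.3]
finger_gap: 0.751
```

>>> move_arm --moves '[{"turn":[0,0,0],"linear":[0,0,-0.2],"gripper":0.5},{"turn":[0,0,0],"linear":[0,0,-0.6],"gripper":0.5},{"turn":[0,0,0],"linear":[0,0,-0.9],"gripper":0.5},{"turn":[0,0,0],"linear":[0,0,-0.9],"gripper":0.5},{"turn":[0,0,0],"linear":[0,0,-0.3],"gripper":0.5},{"turn":[0,0,0],"linear":[0,0,0],"gripper":0.5}]'

```text
t: 12.5
ee_pos: [517.0, -75.0, 209.3]
orientation: [3.133, -0.206, -0.01]
force: [0.4, 0.5, 0.8]
finger_gap: 0.748
```

```bash
python3 - <<'E'
from h import *
go((*V,170,VY))
a=env.grab_frame('scene')[150:230,300:400]; b=env.grab_frame('top')[172:242,330:430]
a=cv2.resize(a,(500,400),interpolation=cv2.INTER_CUBIC); b=cv2.resize(b,(300,210),interpolation=cv2.INTER_CUBIC)
o=np.zeros((400,800,3),np.uint8); o[:,:500]=a; o[:210,500:]=b
cv2.imwrite('pics/s5.png',o[:,:,::-1])
E
```

```text
t 12.5 p [517.  -75.  209.3] yaw -0.1312 F [0.4 0.5 0.8] gap 0.748
(519.7, -74.5, 170, -0.1316) lin [ 0.048 -0.015  0.654] turn [0.017 0.057 0.004]
```

View pics/s5.png

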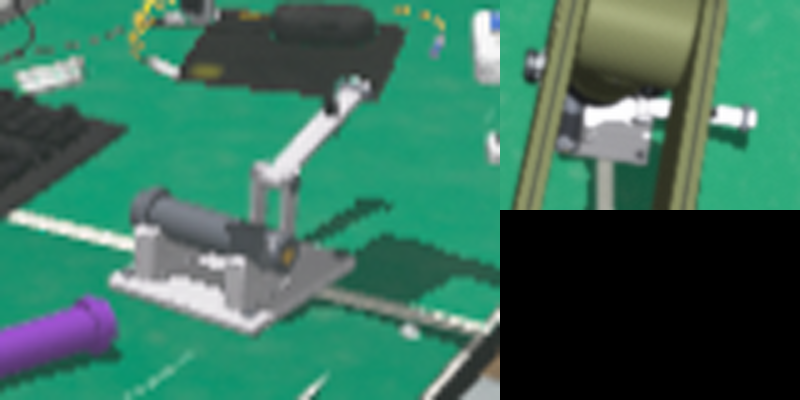

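The barrel lies in both stands with its collar just beyond the far stand and the tool is clear. Now I locate the strap pin.

```bash
cat >> h.py <<'E'
V2=np.array([520.5,-76.4]); FX=np.array([np.cos(VY),np.sin(VY)]); FY=np.array([-FX[1],FX[0]])
def tab(th,r=115): q=V2+(-80+r*np.cos(th))*FY; return [*q,62+r*np.sin(th)]
def pin(th,dz=-19.5,dy=0): t=tab(th); return (t[0]+dy*FY[0],t[1]+dy*FY[1],t[2]+dz,VY+np.pi/2)
E
python3 - <<'E'
from h import *
print(env.read_state()['joint_pos'].round(2))
for th in np.arange(2.5,2.95,.05):
    u,v=proj('scene',tab(th)); a,b=proj('top',tab(th)); e,f=proj('scene',tab(th,126)); g,h=proj('top',tab(th,126))
    print(th.round(2),'c2 pin',round((u-260)*5),round((v-155)*5),'end',round((e-260)*5),round((f-155)*5),'c1 pin',round((a-240)*4.2),round((b-172)*4.2),'end',round((g-240)*4.2),round((h-172)*4.2))
a=np.load('pics/scene0.npy')[158:185,350:382]; b=np.load('pics/top0.npy')[196:226,375:420]
o=np.zeros((420,800,3),np.uint8); a=cv2.resize(a,None,fx=12,fy=12,interpolation=cv2.INTER_CUBIC); b=cv2.resize(b,None,fx=9,fy=9,interpolation=cv2.INTER_CUBIC)
o[:a.shape[0],:a.shape[1]]=a; o[:b.shape[0],390:390+b.shape[1]]=b; cv2.imwrite('pics/s6.png',o[:,:,::-1])
E
```

```text
[-0.22  0.26  1.64 -0.    1.25  1.48]
2.5 c2 pin 545 28 end 552 17 c1 pin 711 156 end 724 157
2.55 c2 pin 547 33 end 554 22 c1 pin 714 157 end 727 158
2.6 c2 pin 549 38 end 555 28 c1 pin 716 158 end 730 160
2.65 c2 pin 550 43 end 557 33 c1 pin 718 160 end 732 161
2.7 c2 pin 551 49 end 558 39 c1 pin 720 161 end 734 162
2.75 c2 pin 552 55 end 560 46 c1 pin 722 162 end 736 163
2.8 c2 pin 553 60 end 561 52 c1 pin 723 163 end 737 164
2.85 c2 pin 554 67 end 561 59 c1 pin 723 164 end 737 165
2.9 c2 pin 555 73 end 562 66 c1 pin 724 164 end 738 166
2.95 c2 pin 555 79 end 562 73 c1 pin 724 165 end 738 167
```

View pics/s6.png

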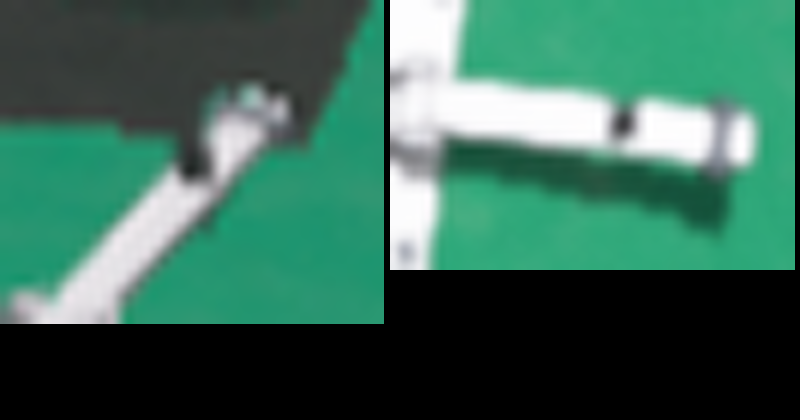

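```bash
python3 - <<'E'
from h import *
p=env.read_state()['ee_pos']
go((*p,VY+np.pi/2),pin(2.77,60),pin(2.77))
print(tab(2.77))
E
```

```text
t 12.6 p [515.8 -74.8 207.1] yaw -0.1312 F [ 0.7 -0.3  0.2] gap 0.748
(np.float64(515.7713467495528), np.float64(-74.76150766526258), np.float64(207.1096384552934), 1.4391963267948966) lin [0. 0. 0.] turn [ -0.064   0.084 -14.996]
(np.float64(495.94192051988284), np.float64(-261.9330192627665), np.float64(163.75648242847936), 1.4391963267948966) lin [-3.136  0.082  0.723] turn [0. 0. 0.]
(np.float64(495.94192051988284), np.float64(-261.9330192627665), np.float64(84.25648242847936), 1.4391963267948966) lin [ 0.    -0.     1.325] turn [0. 0. 0.]
[np.float64(495.94192051988284), np.float64(-261.9330192627665), np.float64(103.75648242847936)]
```

>>> move_arm --moves '[{"turn":[0,0,-1],"linear":[0,0,0],"gripper":0.3},{"turn":[0,0,-1],"linear":[0,0,0],"gripper":0.3},{"turn":[0,0,-1],"linear":[0,0,0],"gripper":0.3},{"turn":[0,0,-1],"linear":[0,0,0],"gripper":0.3},{"turn":[0,0,-1],"linear":[0,0,0],"gripper":0.3},{"turn":[0,0,-1],"linear":[0,0,0],"gripper":0.3},{"turn":[0,0,-1],"linear":[0,0,0],"gripper":0.3},{"turn":[0,0,-1],"linear":[0,0,0],"gripper":0.3},{"turn":[0,0,-1],"linear":[0,0,0],"gripper":0.3},{"turn":[0,0,-1],"linear":[0,0,0],"gripper":0.3}]'

```text
t: 13.85
ee_pos: [502.5, -71.9, 188.0]
orientation: [-2.766, -1.423, 0.061]
force: [-0.9, -0.1, -0.7]
finger_gap: 0.649
```

>>> move_arm --moves '[{"turn":[0,0,-1],"linear":[0,0,0],"gripper":0.3},{"turn":[0,0,-1],"linear":[0,0,0],"gripper":0.3},{"turn":[0,0,-1],"linear":[0,0,0],"gripper":0.3},{"turn":[0,0,-1],"linear":[0,0,0],"gripper":0.3},{"turn":[0,0,-0.6],"linear":[0,0,0],"gripper":0.3},{"turn":[0,0,0],"linear":[0,0,0],"gripper":0.3}]'

```text
t: 14.6
ee_pos: [494.2, -70.1, 176.5]
orientation: [-2.308, -2.041, 0.07]
force: [0.4, 0.3, -0.0]
finger_gap: 0.65
```

```bash
python3 - <<'E'
from h import *
go(pin(2.77,60),pin(2.77))
E
```

```text
t 14.6 p [494.2 -70.1 176.5] yaw 1.448 F [ 0.4  0.3 -0. ] gap 0.65
(np.float64(495.94192051988284), np.float64(-261.9330192627665), np.float64(163.75648242847936), 1.4391963267948966) lin [-3.17   0.434  0.163] turn [-0.712 -0.047  0.086]
(np.float64(495.94192051988284), np.float64(-261.9330192627665), np.float64(84.25648242847936), 1.4391963267948966) lin [ 0.    -0.     1.325] turn [0. 0. 0.]
```

>>> move_arm --moves '[{"turn":[-0.7,-0.05,0.09],"linear":[-0.4,0.1,0],"gripper":0.3},{"turn":[0,0,0],"linear":[-0.75,0.1,0],"gripper":0.3},{"turn":[0,0,0],"linear":[-0.75,0.1,0],"gripper":0.3},{"turn":[0,0,0],"linear":[-0.75,0.1,0],"gripper":0.3},{"turn":[0,0,0],"linear":[-0.4,0.05,0],"gripper":0.3},{"turn":[0,0,0],"linear":[0,0,0],"gripper":0.3}]'

```text
t: 15.35
ee_pos: [493.3, -258.0, 168.8]
orientation: [-2.362, -2.056, 0.007]
force: [-1.0, 0.5, 0.2]
finger_gap: 0.648
```

```bash
python3 - <<'E'
from h import *
go(pin(2.77,60),pin(2.77))
E
```

```text
t 15.35 p [ 493.3 -258.   168.8] yaw 1.4324 F [-1.   0.5  0.2] gap 0.648
(np.float64(495.94192051988284), np.float64(-261.9330192627665), np.float64(163.75648242847936), 1.4391963267948966) lin [-0.059  0.054  0.084] turn [-0.102 -0.035 -0.065]
(np.float64(495.94192051988284), np.float64(-261.9330192627665), np.float64(84.25648242847936), 1.4391963267948966) lin [ 0.    -0.     1.325] turn [0. 0. 0.]
```

>>> move_arm --moves '[{"turn":[-0.1,-0.03,-0.06],"linear":[-0.06,0.05,0.2],"gripper":0.3},{"turn":[0,0,0],"linear":[0,0,0.5],"gripper":0.3},{"turn":[0,0,0],"linear":[0,0,0.4],"gripper":0.3},{"turn":[0,0,0],"linear":[0,0,0.1],"gripper":0.3},{"turn":[0,0,0],"linear":[0,0,0],"gripper":0.3}]'

```text
t: 15.98
ee_pos: [493.9, -256.4, 93.1]
orientation: [-2.36, -2.063, -0.001]
force: [-0.2, -0.6, 0.4]
finger_gap: 0.652
```

```bash
python3 - <<'E'
from h import *
go(pin(2.77))
save('scene','s7',(340,140,400,190),12)
E
```

```text
t 15.97 p [ 493.9 -256.4   93.1] yaw 1.4364 F [-0.2 -0.6  0.4] gap 0.652
(np.float64(495.94192051988284), np.float64(-261.9330192627665), np.float64(84.25648242847936), 1.4391963267948966) lin [-0.088  0.047  0.146] turn [-0.047 -0.05  -0.026]
```

View pics/s7.png

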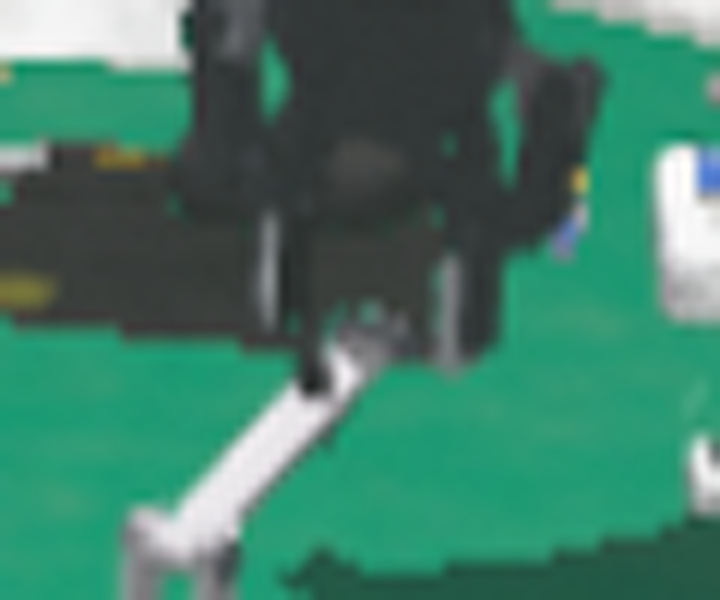

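The strap pin, at crop (375,325), is between the open fingers, which need to go about 9 mm lower. Correcting and closing.

>>> move_arm --moves '[{"turn":[-0.05,-0.05,0],"linear":[-0.09,0.05,0.14],"gripper":0.3},{"turn":[0,0,0],"linear":[0,0,0],"gripper":0.3}]'

```text
t: 16.27
ee_pos: [497.6, -262.9, 86.0]
orientation: [2.362, 2.065, 0.002]
force: [-0.8, 0.4, 0.0]
finger_gap: 0.65
```

```bash
python3 - <<'E'
from h import *
go(pin(2.77))
E
```

```text
t 16.27 p [ 497.6 -262.9   86. ] yaw 1.4367 F [-0.8  0.4  0. ] gap 0.65
(np.float64(495.94192051988284), np.float64(-261.9330192627665), np.float64(84.25648242847936), 1.4391963267948966) lin [ 0.013 -0.03   0.029] turn [ 0.039  0.018 -0.024]
```

>>> move_arm --moves '[{"turn":[0,0,0],"linear":[0,-0.02,0.02],"gripper":-0.2},{"turn":[0,0,0],"linear":[0,0,0],"gripper":-1},{"turn":[0,0,0],"linear":[0,0,0],"gripper":-1},{"turn":[0,0,0],"linear":[0,0,0],"gripper":-1},{"turn":[0,0,0],"linear":[0,0,0],"gripper":-1}]' --grip_force 40

```text
t: 16.9
ee_pos: [496.6, -263.1, 85.3]
orientation: [2.362, 2.063, 0.003]
force: [-0.1, 0.4, -0.8]
finger_gap: 0.31
```

```bash
python3 - <<'E'
from h import *
go(pin(2.77))
for k in range(1):
  s=env.read_state(); p=np.array(s['ee_pos'])
  print('rel hinge y,z', (p[:2]-V2)@FY+80, p[2]+19.5-62, 'x',(p[:2]-V2)@FX)
E
```

```text
t 16.9 p [ 496.6 -263.1   85.3] yaw 1.4361 F [-0.1  0.4 -0.8] gap 0.31
(np.float64(495.94192051988284), np.float64(-261.9330192627665), np.float64(84.25648242847936), 1.4391963267948966) lin [ 0.018 -0.013  0.017] turn [ 0.049  0.02  -0.03 ]
rel hinge y,z -108.21939414818874 42.78683897198191 x 0.7581561096220303
```

```bash
cat >> h.py <<'E'
def arc(n,dth,r=115.5,gz=19.5):
    s=env.read_state(); p=np.array(s['ee_pos']); y=(p[:2]-V2)@FY+80; z=p[2]+gz-62; th=np.arctan2(z,y)
    go((*p,VY+np.pi/2)); print('theta',th.round(3),'r',np.hypot(y,z).round(1),'x',((p[:2]-V2)@FX).round(1))
    for i in range(n):
        th-=dth; a,b=r*np.cos(th),r*np.sin(th); print(round((a-y)/60,2),round(-(b-z)/60,2),end=' | '); y,z=a,b
    print('end',th)
E
python3 -c "
from h import *
arc(10,.12)"
```

```text
t 16.9 p [ 496.6 -263.1   85.3] yaw 1.4361 F [-0.1  0.4 -0.8] gap 0.31
(np.float64(496.55336218087), np.float64(-263.09138617343115), np.float64(85.28683897198191), 1.4391963267948966) lin [0. 0. 0.] turn [ 0.049  0.02  -0.03 ]
theta 2.765 r 116.4 x 0.8
0.11 -0.2 | 0.12 -0.2 | 0.14 -0.18 | 0.17 -0.16 | 0.18 -0.14 | 0.2 -0.12 | 0.21 -0.09 | 0.22 -0.07 | 0.23 -0.04 | 0.23 -0.01 | end 1.5650829214555775
```

>>> move_arm --moves '[{"turn":[0,0,0],"linear":[0.1,0,-0.2],"gripper":-1},{"turn":[0,0,0],"linear":[0.12,0,-0.2],"gripper":-1},{"turn":[0,0,0],"linear":[0.14,0,-0.18],"gripper":-1},{"turn":[0,0,0],"linear":[0.17,0,-0.16],"gripper":-1}]'

```text
t: 17.4
ee_pos: [500.4, -234.1, 130.0]
orientation: [2.359, 2.062, -0.006]
force: [0.4, -5.4, -4.5]
finger_gap: 0.31
```

```bash
python3 -c "
from h import *
arc(8,.12)"
```

```text
t 17.4 p [ 500.4 -234.1  130. ] yaw 1.4365 F [ 0.4 -5.4 -4.5] gap 0.31
(np.float64(500.4349507749277), np.float64(-234.06127773925954), np.float64(129.97297907557558), 1.4391963267948966) lin [0. 0. 0.] turn [ 0.041  0.081 -0.026]
theta 2.305 r 117.8 x 0.8
0.21 -0.12 | 0.2 -0.12 | 0.21 -0.1 | 0.22 -0.07 | 0.23 -0.04 | 0.23 -0.02 | 0.23 0.01 | 0.23 0.04 | end 1.3449064679687317
```

>>> move_arm --moves '[{"turn":[0,0.08,0],"linear":[0.19,0,-0.13],"gripper":-1},{"turn":[0,0,0],"linear":[0.2,0,-0.12],"gripper":-1},{"turn":[0,0,0],"linear":[0.21,0,-0.1],"gripper":-1},{"turn":[0,0,0],"linear":[0.22,0,-0.07],"gripper":-1},{"turn":[0,0,0],"linear":[0.23,0,-0.04],"gripper":-1}]'

```text
t: 18.02
ee_pos: [508.9, -171.7, 162.2]
orientation: [2.354, 2.062, -0.003]
force: [0.5, -6.6, -2.8]
finger_gap: 0.301
```

```bash
python3 -c "
from h import *
arc(8,.12,116.5)"
```

```text
t 18.02 p [ 508.9 -171.7  162.2] yaw 1.4389 F [ 0.5 -6.6 -2.8] gap 0.301
(np.float64(508.9149510292132), np.float64(-171.6519548941422), np.float64(162.1944525133482), 1.4391963267948966) lin [0. 0. 0.] turn [ 0.072  0.089 -0.003]
theta 1.703 r 120.8 x 1.0
0.24 0.05 | 0.23 0.01 | 0.23 0.04 | 0.22 0.07 | 0.21 0.09 | 0.2 0.12 | 0.19 0.14 | 0.17 0.16 | end 0.7432597505408313
```

>>> move_arm --moves '[{"turn":[0.07,0.09,0],"linear":[0.24,0,0.06],"gripper":-1},{"turn":[0,0,0],"linear":[0.23,0,0.02],"gripper":-1},{"turn":[0,0,0],"linear":[0.23,0,0.04],"gripper":-1},{"turn":[0,0,0],"linear":[0.22,0,0.07],"gripper":-1}]'

```text
t: 18.52
ee_pos: [516.0, -117.9, 159.3]
orientation: [2.351, 2.067, -0.006]
force: [-0.1, -5.1, -0.5]
finger_gap: 0.287
```

```bash
python3 -c "
from h import *
arc(8,.12,116.5)"
```

```text
t 18.52 p [ 516.  -117.9  159.3] yaw 1.4423 F [-0.1 -5.1 -0.5] gap 0.287
(np.float64(516.0402266747452), np.float64(-117.88726390737877), np.float64(159.2983594221903), 1.4391963267948966) lin [0. 0. 0.] turn [0.058 0.103 0.03 ]
theta 1.254 r 122.9 x 1.0
0.18 0.19 | 0.2 0.11 | 0.19 0.13 | 0.17 0.16 | 0.15 0.18 | 0.13 0.19 | 0.11 0.21 | 0.08 0.22 | end 0.2940359291837684
```

>>> move_arm --moves '[{"turn":[0.06,0.1,0.03],"linear":[0.15,0,0.15],"gripper":-1},{"turn":[0,0,0],"linear":[0.2,0,0.14],"gripper":-1}]'

```text
t: 18.77
ee_pos: [519.6, -93.1, 148.1]
orientation: [2.362, 2.07, 0.008]
force: [-2.5, -2.1, 5.5]
finger_gap: 0.265
```

```bash
python3 -c "
from h import *
arc(6,.12,116.5)
a=env.grab_frame('scene')[130:215,310:400]
cv2.imwrite('pics/s8.png',cv2.resize(a,None,fx=7,fy=7,interpolation=cv2.INTER_CUBIC)[:,:,::-1])"
```

```text
t 18.77 p [519.6 -93.1 148.1] yaw 1.4394 F [-2.5 -2.1  5.5] gap 0.265
(np.float64(519.5942791260226), np.float64(-93.1190862138307), np.float64(148.10972494078783), 1.4391963267948966) lin [0. 0. 0.] turn [ 0.038 -0.031  0.002]
theta 1.031 r 123.1 x 1.3
0.14 0.23 | 0.18 0.15 | 0.16 0.17 | 0.13 0.19 | 0.11 0.21 | 0.08 0.22 | end 0.31078912782250634
```

View pics/s8.png

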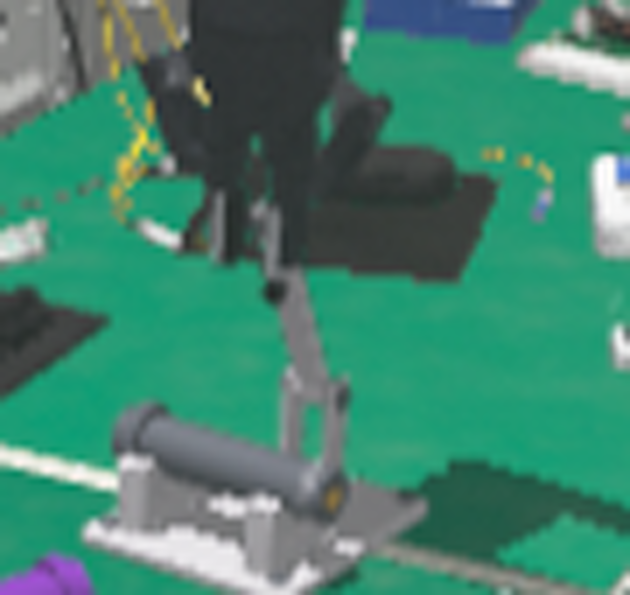

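The strap stands just past upright, pad screw at crop (275,290). The fingers have slid off the pin onto the bar's end, so I'll let go and push it over with shut fingers instead. First, the strap angle.

```bash
python3 -c "
from h import *
for th in (1.0,1.1,1.2,1.3,1.4,1.5):
    o=[]
    for r,off in ((0,0),(80,0),(80,15),(115,0)):
        q=tab(th,r); # offset toward barrel: normal (sin th,-cos th) in (y,z)
        q=[q[0]+off*np.sin(th)*FY[0],q[1]+off*np.sin(th)*FY[1],q[2]-off*np.cos(th)]
        u,v=proj('scene',q); o+=[round((u-310)*7),round((v-130)*7)]
    print(th,o)
"
```

```text
1.0 [314, 388, 274, 291, 259, 314, 255, 247]
1.1 [314, 388, 282, 280, 267, 300, 267, 230]
1.2 [314, 388, 290, 270, 274, 288, 279, 215]
1.3 [314, 388, 298, 261, 282, 276, 291, 202]
1.4 [314, 388, 307, 253, 291, 266, 304, 191]
1.5 [314, 388, 315, 247, 299, 257, 316, 183]
```

>>> move_arm --moves '[{"turn":[0,0,0],"linear":[0,0,0],"gripper":0.5},{"turn":[0,0,0],"linear":[0,0,0],"gripper":0.5},{"turn":[0,0,0],"linear":[0,0,0],"gripper":0.5},{"turn":[0,0,0],"linear":[0,0,-0.3],"gripper":0.5},{"turn":[0,0,0],"linear":[0,0,-0.6],"gripper":0.5},{"turn":[0,0,0],"linear":[0,0,-0.5],"gripper":0.5},{"turn":[0,0,0],"linear":[0,0,0],"gripper":0.5}]'

```text
t: 19.7
ee_pos: [517.8, -88.7, 233.3]
orientation: [-2.358, -2.065, -0.012]
force: [0.5, 0.4, -0.9]
finger_gap: 0.751
```

```bash
cat >> h.py <<'E'
def rel(*ts):
    "ts: (y rel vee along FY, tip z)"
    w=[(*(V2+y*FY),z,VY+np.pi/2) for y,z in ts]
    p=np.array(env.read_state()['ee_pos']); print('rel y',((p[:2]-V2)@FY).round(1),'z',p[2].round(1)); go(*w)
E
python3 -c "
from h import *
rel((-95,205),(-85,150),(-30,148))
f=lambda im:im[130:215,310:400].astype(int)
a=env.grab_frame('scene'); np.save('pics/n9.npy',a)
h=cv2.cvtColor(a,cv2.COLOR_RGB2HSV)[155:190,335:375]
# print non-green map around the strap
for r in h[::1]: print(''.join('.' if (40<x[0]<95 and x[1]>90) else ('#' if x[2]<70 else ('W' if x[2]>170 else 'o')) for x in r))
"
```

```text
rel y -12.5 z 233.3
t 19.7 p [517.8 -88.7 233.3] yaw 1.4384 F [ 0.5  0.4 -0.9] gap 0.751
(np.float64(508.0340548710988), np.float64(-170.57855494773332), 205, 1.4391963267948966) lin [-1.379  0.019  0.457] turn [-0.006 -0.1   -0.007]
(np.float64(509.34625962150943), np.float64(-160.66502284797193), 150, 1.4391963267948966) lin [ 0.167 -0.     0.917] turn [0. 0. 0.]
(np.float64(516.563385748768), np.float64(-106.14059629928421), 148, 1.4391963267948966) lin [0.917 0.    0.033] turn [0. 0. 0.]
......##################################
......#############.####################
.....##############.####################
....####################################
....######ooooo#########################
...#######oooooo########################
..########oooooo#o######################
..##oooo##oooooooo######################
W##ooooooo#ooooooo######################
W##ooooooo#ooooooo######################
o##oooooo##oooooo#######################
......#####oooooooo#####################
.............ooooo.#####################
.............ooooo.......###############
.............ooooo................o#####
..............oooo......................
.............###ooo.....................
.............##oooo.....................
...............oooo.....................
...............oooo.....................
...............ooooo....................
...............ooooo....................
...............ooooo....................
................oooo....................
................ooooo...................
................ooooo...................
.................oooo...................
................oooooo..................
...............oWooooo..................
...............oooooooooo...............
...............oooooooooo...............
...............oooooooooo...............
...............ooooooooo................
...............ooo...ooo................
...............ooo...oooo...............
```

>>> move_arm --moves '[{"turn":[0,-0.1,0],"linear":[-0.4,0,0],"gripper":-1},{"turn":[0,0,0],"linear":[-0.6,0,0],"gripper":-1},{"turn":[0,0,0],"linear":[-0.4,0,0],"gripper":-1},{"turn":[0,0,0],"linear":[0,0,0.4],"gripper":-1},{"turn":[0,0,0],"linear":[0,0,0.6],"gripper":-1},{"turn":[0,0,0],"linear":[0,0,0.35],"gripper":-1},{"turn":[0,0,0],"linear":[0,0,0],"gripper":-1}]'

```text
t: 20.62
ee_pos: [497.1, -171.8, 137.1]
orientation: [-2.35, -2.054, 0.016]
force: [0.3, -1.4, 0.4]
finger_gap: 0.004
```

```bash
python3 -c "
from h import *
rel((-85,150),(-30,148))"
```

```text
rel y -97.6 z 137.1
t 20.62 p [ 497.1 -171.8  137.1] yaw 1.4364 F [ 0.3 -1.4  0.4] gap 0.004
(np.float64(509.34625962150943), np.float64(-160.66502284797193), 150, 1.4391963267948966) lin [ 0.212  0.172 -0.218] turn [-0.21  -0.054 -0.026]
(np.float64(516.563385748768), np.float64(-106.14059629928421), 148, 1.4391963267948966) lin [0.917 0.    0.033] turn [0. 0. 0.]
```

>>> move_arm --moves '[{"turn":[-0.2,-0.05,0],"linear":[0,0.17,-0.25],"gripper":-1},{"turn":[0,0,0],"linear":[0.3,0,0],"gripper":-1},{"turn":[0,0,0],"linear":[0.25,0,0],"gripper":-1},{"turn":[0,0,0],"linear":[0.2,0,0],"gripper":-1}]'

```text
t: 21.12
ee_pos: [516.3, -126.4, 155.1]
orientation: [2.364, 2.064, 0.005]
force: [0.3, 0.6, 0.1]
finger_gap: 0.003
```

```bash
python3 -c "
from h import *
rel((-30,148))"
```

```text
rel y -50.1 z 155.1
t 21.12 p [ 516.3 -126.4  155.1] yaw 1.4352 F [0.3 0.6 0.1] gap 0.003
(np.float64(516.563385748768), np.float64(-106.14059629928421), 148, 1.4391963267948966) lin [ 0.335 -0.041  0.118] turn [ 0.043 -0.003 -0.038]
```

>>> move_arm --moves '[{"turn":[0,0,0],"linear":[0.15,-0.04,0.03],"gripper":-1},{"turn":[0,0,0],"linear":[0.15,0,0.03],"gripper":-1}]'

```text
t: 21.38
ee_pos: [517.3, -109.1, 152.3]
orientation: [2.356, 2.063, 0.001]
force: [-1.7, -5.2, -0.6]
finger_gap: -0.001
```

>>> move_arm --moves '[{"turn":[0,0,0],"linear":[0.12,0,0.04],"gripper":-1},{"turn":[0,0,0],"linear":[0.12,0,0.04],"gripper":-1}]'

```text
t: 21.62
ee_pos: [518.6, -98.3, 146.4]
orientation: [2.347, 2.063, -0.011]
force: [-0.1, -11.4, -8.5]
finger_gap: 0.004
```

```bash
python3 -c "
from h import *
rel((-30,148))"
```

```text
rel y -21.9 z 146.4
t 21.62 p [518.6 -98.3 146.4] yaw 1.4423 F [ -0.1 -11.4  -8.5] gap 0.004
(np.float64(516.563385748768), np.float64(-106.14059629928421), 148, 1.4391963267948966) lin [-0.135 -0.016 -0.025] turn [0.076 0.158 0.03 ]
```

>>> move_arm --moves '[{"turn":[0,0,0],"linear":[-0.2,0,-0.05],"gripper":-1},{"turn":[0.08,0.15,0],"linear":[-0.2,0,-0.3],"gripper":-1},{"turn":[0,0,0],"linear":[0,0,-0.3],"gripper":-1},{"turn":[0,0,0],"linear":[0.3,0,0],"gripper":-1},{"turn":[0,0,0],"linear":[0.3,0,0],"gripper":-1},{"turn":[0,0,0],"linear":[0,0,0],"gripper":-1}]'

```text
t: 22.38
ee_pos: [518.5, -81.5, 185.9]
orientation: [-2.354, -2.072, -0.001]
force: [-0.5, -0.0, -0.5]
finger_gap: 0.001
```

```bash
python3 -c "
from h import *
rel((-8,165),(3,142),(16,123))"
```

```text
rel y -5.3 z 185.9
t 22.38 p [518.5 -81.5 185.9] yaw 1.4436 F [-0.5 -0.  -0.5] gap 0.001
(np.float64(519.4502361996715), np.float64(-84.33082567980912), 165, 1.4391963267948966) lin [-0.046  0.023  0.348] turn [-0.039 -0.04   0.042]
(np.float64(520.8936614251232), np.float64(-73.42594037007159), 142, 1.4391963267948966) lin [0.183 0.    0.383] turn [0. 0. 0.]
(np.float64(522.5995276006571), np.float64(-60.53834864038176), 123, 1.4391963267948966) lin [0.217 0.    0.317] turn [0. 0. 0.]
```

>>> move_arm --moves '[{"turn":[0,0,0],"linear":[-0.04,0.02,0.2],"gripper":-1},{"turn":[0,0,0],"linear":[0,0,0.15],"gripper":-1},{"turn":[0,0,0],"linear":[0.08,0,0.18],"gripper":-1},{"turn":[0,0,0],"linear":[0.1,0,0.18],"gripper":-1}]'

```text
t: 22.88
ee_pos: [521.8, -67.0, 142.9]
orientation: [-2.352, -2.064, -0.016]
force: [-0.7, 9.5, 12.3]
finger_gap: -0.001
```

```bash
python3 -c "
from h import *
rel((16,123),(23,107))"
```

```text
rel y 9.5 z 142.9
t 22.88 p [521.8 -67.  142.9] yaw 1.4408 F [-0.7  9.5 12.3] gap -0.001
(np.float64(522.5995276006571), np.float64(-60.53834864038176), 123, 1.4391963267948966) lin [0.104 0.    0.334] turn [-0.026 -0.149  0.016]
(np.float64(523.5180709259445), np.float64(-53.59887617054878), 107, 1.4391963267948966) lin [ 0.117 -0.     0.267] turn [0. 0. 0.]
```

>>> move_arm --moves '[{"turn":[0,-0.1,0],"linear":[-0.03,0,0.15],"gripper":-1},{"turn":[0,0,0],"linear":[0.03,0,0.15],"gripper":-1},{"turn":[0,0,0],"linear":[0.05,0,0.12],"gripper":-1}]'

```text
t: 23.25
ee_pos: [523.6, -60.4, 117.6]
orientation: [-2.358, -2.065, -0.013]
force: [-1.5, 2.4, 5.0]
finger_gap: -0.001
```

```bash
python3 -c "
from h import *
rel((16,123),(23,107))"
```

```text
rel y 16.3 z 117.6
t 23.25 p [523.6 -60.4 117.6] yaw 1.4385 F [-1.5  2.4  5. ] gap -0.001
(np.float64(522.5995276006571), np.float64(-60.53834864038176), 123, 1.4391963267948966) lin [-0.004 -0.016 -0.09 ] turn [-0.002 -0.108 -0.007]
(np.float64(523.5180709259445), np.float64(-53.59887617054878), 107, 1.4391963267948966) lin [ 0.117 -0.     0.267] turn [0. 0. 0.]
```

>>> move_arm --moves '[{"turn":[0,-0.1,0],"linear":[0.03,0,0.04],"gripper":-1},{"turn":[0,0,0],"linear":[0.03,0,0.04],"gripper":-1},{"turn":[0,0,0],"linear":[0.02,0,0.04],"gripper":-1}]'

```text
t: 23.62
ee_pos: [524.0, -56.3, 109.4]
orientation: [2.364, 2.069, -0.002]
force: [0.1, -0.0, 3.4]
finger_gap: 0.002
```

```bash
python3 -c "
from h import *
rel((23,107))"
```

```text
rel y 20.4 z 109.4
t 23.62 p [524.  -56.3 109.4] yaw 1.4383 F [ 0.1 -0.   3.4] gap 0.002
(np.float64(523.5180709259445), np.float64(-53.59887617054878), 107, 1.4391963267948966) lin [ 0.044 -0.015  0.039] turn [-0.009  0.012 -0.009]
```

>>> move_arm --moves '[{"turn":[0,0,0],"linear":[0.04,-0.01,0.02],"gripper":-1},{"turn":[0,0,0],"linear":[0.02,0,0.02],"gripper":-1},{"turn":[0,0,0],"linear":[0,0,0.02],"gripper":-1}]'

```text
t: 24.0
ee_pos: [524.3, -53.1, 105.6]
orientation: [2.363, 2.068, -0.002]
force: [-1.1, 0.6, 5.0]
finger_gap: -0.001
```

>>> move_arm --moves '[{"turn":[0,0,0],"linear":[0,0,0.02],"gripper":-1},{"turn":[0,0,0],"linear":[0,0,0.02],"gripper":-1}]'

```text
t: 24.25
ee_pos: [524.4, -52.3, 103.3]
orientation: [2.364, 2.068, -0.0]
force: [0.1, 1.8, 4.7]
finger_gap: 0.002
```

>>> move_arm --moves '[{"turn":[0,0,0],"linear":[0,0,0.015],"gripper":-1},{"turn":[0,0,0],"linear":[0,0,0.015],"gripper":-1}]'

```text
t: 24.5
ee_pos: [524.5, -51.6, 101.6]
orientation: [-2.365, -2.068, -0.001]
force: [-0.5, 2.6, 4.7]
finger_gap: 0.001
```

>>> move_arm --moves '[{"turn":[0,0,0],"linear":[0,0,0.015],"gripper":-1},{"turn":[0,0,0],"linear":[0,0,0.015],"gripper":-1}]'

```text
t: 24.75
ee_pos: [524.5, -51.1, 99.7]
orientation: [-2.364, -2.067, -0.003]
force: [-0.4, 3.2, 4.9]
finger_gap: 0.003
```

>>> move_arm --moves '[{"turn":[0,0,0],"linear":[0,0,0.015],"gripper":-1},{"turn":[0,0,0],"linear":[0,0,0.015],"gripper":-1}]'

```text
t: 25.0
ee_pos: [524.6, -50.4, 97.8]
orientation: [-2.364, -2.066, -0.004]
force: [0.2, 3.3, 4.2]
finger_gap: -0.007
```

>>> move_arm --moves '[{"turn":[0,0,0],"linear":[0,0,0.015],"gripper":-1},{"turn":[0,0,0],"linear":[0,0,0.015],"gripper":-1}]'

```text
t: 25.25
ee_pos: [524.7, -49.9, 95.9]
orientation: [-2.364, -2.066, -0.005]
force: [0.6, 3.4, 4.5]
finger_gap: -0.002
```

>>> move_arm --moves '[{"turn":[0,0,0],"linear":[0,0,0.015],"gripper":-1},{"turn":[0,0,0],"linear":[0,0,0.015],"gripper":-1}]'

```text
t: 25.5
ee_pos: [524.8, -49.3, 94.0]
orientation: [-2.364, -2.065, -0.006]
force: [-0.0, 3.5, 5.1]
finger_gap: 0.002
```

>>> move_arm --moves '[{"turn":[0,0,0],"linear":[0,0,0.015],"gripper":-1},{"turn":[0,0,0],"linear":[0,0,0.015],"gripper":-1}]'

```text
t: 25.75
ee_pos: [524.8, -49.1, 92.1]
orientation: [-2.364, -2.065, -0.007]
force: [0.1, 3.0, 5.0]
finger_gap: -0.003
```

>>> move_arm --moves '[{"turn":[0,0,0],"linear":[0,0,0.015],"gripper":-1},{"turn":[0,0,0],"linear":[0,0,0.015],"gripper":-1}]'

```text
t: 26.0
ee_pos: [525.0, -48.9, 90.9]
orientation: [-2.364, -2.065, -0.007]
force: [-1.9, 3.8, 12.8]
finger_gap: 0.001
```

>>> move_arm --moves '[{"turn":[0,0,0],"linear":[0,0,0.015],"gripper":-1},{"turn":[0,0,0],"linear":[0,0,0.015],"gripper":-1}]'

```text
t: 26.25
ee_pos: [525.0, -48.9, 90.8]
orientation: [-2.364, -2.065, -0.008]
force: [-2.4, 4.6, 13.2]
finger_gap: 0.002
```

The pad met the barrel: the force jumped from 5 to 13 N with no further travel. Backing off straight up.

>>> move_arm --moves '[{"turn":[0,0,0],"linear":[0,0,-0.1],"gripper":-1},{"turn":[0,0,0],"linear":[0,0,-0.4],"gripper":-1},{"turn":[0,0,0],"linear":[0,0,-0.8],"gripper":-1},{"turn":[0,0,0],"linear":[0,0,-0.8],"gripper":-1},{"turn":[0,0,0],"linear":[-0.3,0,-0.8],"gripper":-1},{"turn":[0,0,0],"linear":[0,0,0],"gripper":-1}]'

```text
t: 27.0
ee_pos: [519.8, -72.7, 266.3]
orientation: [-2.364, -2.066, 0.013]
force: [0.1, -0.3, 0.1]
finger_gap: 0.004
```

```bash
python3 -c "
from h import *
rel((0,250))
save('scene','s9',(270,130,400,230),6)
for q in ([*(V2-62*FX),48],[*(V2+54*FX),48],[*(V2+62*FX),48]):
    u,v=proj('scene',q); print((u-270)*6,(v-130)*6)
for th in (.15,.2,.25,.3): u,v=proj('scene',tab(th)); print(th,(u-270)*6,(v-130)*6)"
```

```text
rel y 3.6 z 266.3
t 27.0 p [519.8 -72.7 266.3] yaw 1.4368 F [ 0.1 -0.3  0.1] gap 0.004
(np.float64(520.5), np.float64(-76.4), 250, 1.4391963267948966) lin [-0.059  0.021  0.272] turn [-0.065  0.045 -0.023]
524.9261985037359 425.5895058665269
359.4201485655566 374.1885532298797
348.49113331128365 370.7943462165414
0.15 403.88084856413207 367.59411282233367
0.2 405.16945795703 357.9593299007899
0.25 406.7370434430991 348.23607664781116
0.3 408.5798106648176 338.4530016715489
```

View pics/s9.png

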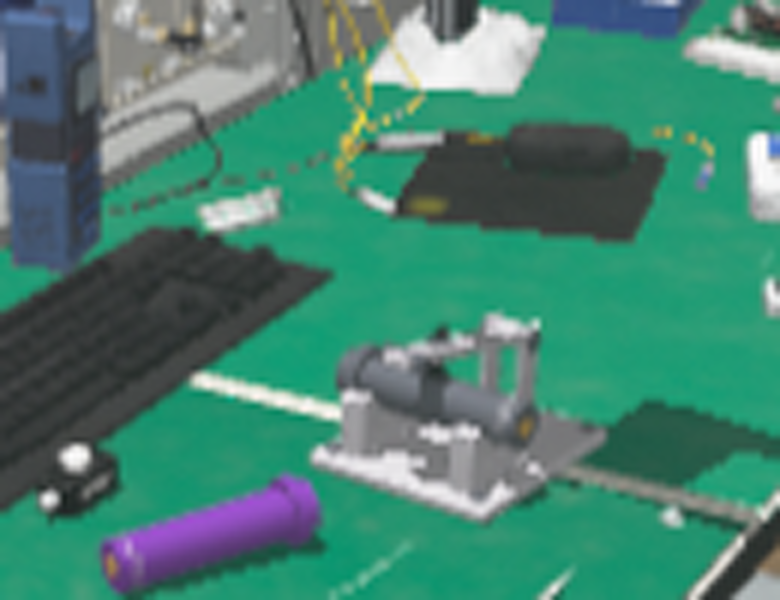

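The strap lies over the barrel with the pad at (435,385) touching it. The barrel's near end, at about (524,426), is on the seated prediction (525,426). Handing in.

```bash
python3 -c "
from h import *
print(env.sign_off())"
```

```text
the job is handed in; nothing more can be done
None
```

The barrel is clamped in the fixture and the job is handed in, at about 27 s on the robot's clock. Sign-off gives no verdict.

**What I did:** I laid the barrel in both V-stands and pulled it towards the robot until the collar stopped against the far stand, holding at 7–8 N. I then let go and lifted away with the strap still open. I swung the strap over and pressed the pin until the pad met the barrel. There the force rose from about 5 N to 13 N with no further travel, at a strap angle of roughly 0.2 rad.

**Last checks:**
- **Barrel position:** in the last picture the barrel's near end was within about one enlarged-crop pixel of where a seated barrel should appear.
- **Strap:** the last picture shows it staying down on the barrel by itself. I could not measure the pad's hold after backing off.
- **Clearance:** the robot touched nothing at the end (force about 0 N).

**What went wrong or disagreed:**
- **Fixture position:** the fixture was about 2 mm to the side of my camera estimate; the V-grooves centred the barrel.
- **Strap swing:** my pinch slid off the strap pin just past upright, so I finished the swing by pushing with shut fingers.
- **Release:** the tool sprang about 6 mm towards the robot as the fingers opened, which is the direction that presses the collar onto the stand. The pictures showed the barrel still in place.
- **Bystanders:** the arm did not go near the attenuator, loupe or screwdriver, but I did not measure their positions again at the end.

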